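# Press the pin home in a lock case

## Robot

A 6-joint arm with a two-finger parallel gripper is mounted at the origin on the work surface. World frame = base frame: x ahead of the robot, y to its left, z up, the work surface at z = 0. Lengths are in m, angles in rad, forces in N, time in s.
With the tool pointing down it reaches from about 0.4 to 0.925 m from the base axis. Payload 12.5 kg.
Tool frame: the origin (TCP) lies on the centre line of the jaws, within the pads' length; the fingertips stand 25 mm ahead of it and the grasp point (between the pads) lies 6 mm ahead of it; z points along the fingers, y is the direction in which the jaws open and shut (so a half turn about z gives the same grasp; the last joint's range is limited). The gripper opens to 95 mm and grips with 3 to 60 N. Pads are 20 mm wide; open, the fingers measure 119 mm over their backs; the gripper's body (75 mm by 180 mm) begins 59 mm behind the grasp point.
Start: joints at [1.138, 0.491, 1.559, -0, 1.092, -0.106], TCP at [0.201, 0.592, 0.24] pointing down, gripper open.
Joint ranges: [-3.1, 3.1], [-0.84, 2.19], [0.05, 2.79], [-1.13, 4.28], [0.06, 2.93], [-2.69, 2.69]. Speed limits (rad/s): [2.22, 2.22, 2.79, 3.14, 3.14, 3.14].

## Interface

Orientations are given as [roll, pitch, yaw] about the fixed x, y, z axes, in that order (R = Rz(yaw) Ry(pitch) Rx(roll)).
In Python, from cell import robot gives the robot as it stands.
- The arm moves only by the tool arm_command, never from a script. Its argument "rows" is text: rows parted by semicolons, each of 4 numbers parted by spaces: the shift along the tool's x, y, z in units of 25 mm (1.0 is 25 mm), then the turn about the tool's z in units of 6 degrees (1.0 is 6 degrees). In form: x y z spin; .... A call has 1 to 10 rows; each row shifts and turns the commanded pose from where the row before left it, along the tool's axes as they then stand; what a row does not reach is not made up. A row lasts 1/8 s, in which the tool goes at most 62.5 mm and 10.7 degrees, less where a joint would pass 70% of its speed; a pose out of reach is approached as far as the arm can. A call is refused whole if a number of a shift passes 1 or a number of a turn 1, either way. A call with a gripper value outside its range is refused whole. "claw" is the opening, from -1 (shut) to 1 (fully open), so that 0 is half open, set as the call begins (left out, the last holds). The fingers move at their own pace and stop on an object; "squeeze" is the grip in N (left out, the last holds). Time passes only in rows, so rows that do not move let the fingers close. It gives the time, the measured TCP pose, the force and the opening at its end, in the units of the state.
- robot.sense(): the state, without advancing time (a new reading comes with each control period).
- robot.capture(name): name is "scene" or "top" or "wrist"; returns the picture (384x512x3 uint8, red, green, blue); there is no depth.
- robot.camera_info(name): a dict with "fx", "fy", "cx", "cy" (pixels), "dist" ([k1, k2, p1, p2, k3] as OpenCV has them; the pictures are not rectified), "extrinsics" (4x4, takes a point from camera to world coordinates); the wrist camera has in their place "mount" (4x4, takes a point from camera to tool coordinates, whose origin is the TCP and whose axes are the flange's). Camera axes: x right, y down, z forward; pixel columns grow to the right and rows downward; lengths in m; the calibration is good to about 2 mm. A picture is of the moment at which its call begins: read the wrist's pose just before it. camera_info takes no time and is no camera call.
- robot.close_job(): hands the job in, once; it reports no verdict.
Trained networks look in the newest picture that a camera, given by its name, has taken for a name from the list of things; names that differ only in an ending like _2 or _b are one class to them, and where a whole thing is asked for, a point or a joint stands for the part that bears it (a point fixed in the world has none). Each returns a list of dicts, best first, with "conf" (0 to 1); they miss things now and then, are a little off and sometimes report something else, mostly with a low value. They report only what shows in the picture. A call takes as long as a camera call. They do not tell look-alikes from the thing itself.
- robot.find_in(camera, query): "point" ([x, y, z] in m, in world coordinates, good to about 4 mm: the middle of the surface that is visible of it).
- robot.masks_of(camera, query): "region" (384x512 bool, what is visible of it).
The state is a dict: "clock": time; "joints": joint angles; "joint_vel": joint speeds; "effort": joint torques, N m; "tool_pos": TCP position; "ee_rot": TCP orientation; "ft_force": force on the tool from outside, world axes, zero at the start; "ft_torque": the same for the moment, N m; "width": finger opening in m.
Only numpy, scipy, OpenCV 4.12 (cv2) and the standard library are available. Lean on these libraries where they do the work, as an engineer would, in place of code of your own. Each camera call takes 0.05 s, during which the arm holds its last target. There are 200 camera calls.

## Task

Press the brass pin of the loose lock case home with the lever press: slide the case, pin end first and pin up, under the ram and up against the back stop, swing the red-handled lever all the way down to its stop so that the pin goes flush, and let the lever come fully back up. Then take the case out and lay it squarely, pin side up, on top of the pile of finished cases. Do not drop the case, and leave the other things on the bench where they are.

Things in the scene. Friction and masses are not known exactly. Their poses are not given: they have to be found in the camera images.
- case: (all sizes in mm) loose lock case, flat aluminium-grey box 160 long (its x) x 60 wide (y) x 22 high, 0.35 kg, flat on the bench at first; origin at the centre of its underside, z up. On top, 60 from the centre towards +x (20 from that end), a brass pin of 12 diameter stands 6 proud. Best gripped across its width in the half away from the pin, to stay clear of the press head
- case_pin (a point): point on the underside of the case, right below the pin's axis; axes as the case
- pin (a joint): how far the brass pin has been pressed into the case, m: 0 = 6 mm proud, 0.006 = flush. Stiff: about 14 N to move; it stays where it is pressed
- press: green lever press fixed on the bench; origin on the bench right under the ram axis, x from the operator's side to the column, y to the side where the lever sticks out, z up. Its flat bed, 140 wide, runs from x = -150 to +150, top at z = 30. The head reaches from x = -23 to +133, 70 wide, z = 150 to 260; the column below it starts at x = 58
- nest (a point): point on the bed's top right under the ram axis, where case_pin belongs; axes as the press. Side rails 10 high, 68 apart inside, run from x = -49 to +21 of it, their front ends flared to about 85 at x = -75; a back stop 14 high has its face at x = +21. A loaded case points along +x, its centre at x = -60, y = 0
- ram_face (a point): centre of the underside of the ram, a steel rod of 30 diameter; 58 above the bed with the lever up (30 above a loaded case's pin), 22 above the bed (level with a loaded case's top) at the lever's stop
- lever (a joint): the press lever, rad: 0 = home, pointing out to the press's +y and 0.7 rad above level; 1.0 = lower stop, 0.3 rad below level. A spring brings it back to 0; about 7 N at the handle to start, 15 N at the stop
- lever_pivot (a point): the lever's hinge point, on the ram axis 200 above the bench; the hinge axis is the press's x
- lever_grip (a point): middle of the lever's red handle, on the lever's axis 170 from the pivot; the handle is a round bar of 24 diameter from 123 to 212 from the pivot, and moves with the lever in the press's y-z plane (a steel rod of 16 diameter inside that). It can be pushed down from above with shut fingers
- pile: pile of two finished lock cases with cardboard sheets, fixed; 172 (its x) x 70 (its y), 50 high; origin under its centre on the bench
- pile_top (a point): centre of the cardboard on top of the pile, 50 above the bench; axes as the pile; a case lies squarely when its long side runs along the pile's, either way round
- pin_tub: bystander, to be left alone: small open blue plastic tub of brass pins, 75 x 60 x 32 high; origin under its centre
- hammer: bystander, to be left alone: hammer lying on the bench
- screwdriver: bystander, to be left alone: screwdriver lying on the bench
- grease_can: bystander, to be left alone: upright can with yellow label, 66 diameter, 90 high
- green_bottle: bystander, to be left alone: upright green bottle, 60 diameter, 170 high
- tape_roll: bystander, to be left alone: yellow ring (roll) lying flat, 90 outside diameter, 25 high
- wrench: bystander, to be left alone: steel wrench lying on the bench
Things that resemble listed ones, but are neither listed nor needed, are in the scene too. Leave any orange look-alike of the case alone.

How it is judged:
By the outcome, as a careful person would: the job done as asked, in the order asked, and still so for the second after the job is handed in, with the robot touching nothing.
It also fails if it takes over 72 s, if anything falls off the work surface, if the arm or the gripper's body presses on something with over 40 N, if the wrist force passes 120 N, or if a joint passes its speed limit or range.

## Working session

There is one attempt and no reset: what is moved stays moved. The work goes in short steps, Python scripts to look and compute and a tool call to move; the robot and the scene stay as the last step left them, time stands still between calls to the robot, and variables do not carry over. Pictures are saved under pics/ and viewed, on a budget of 10 in all, crops included, one or two more only if the job needs it, and the job is handed in when it is done.

Besides the shell and the picture viewer there is one more tool, called as a command line: name --argument value ..., lists and objects as JSON in quotes. arm_command: Moves the arm, as the interface text tells. Its arguments: {"type":"object","properties":{"rows":{"type":"string"},"claw":{"type":"number"},"squeeze":{"type":"number"}},"required":["rows"]}

```bash
mkdir -p pics; ls
python3 - <<'E'
from cell import robot
import cv2,numpy as np
ims=[robot.capture(n) for n in ("scene","top")]
for n,i in zip(("scene","top"),ims): cv2.imwrite(f"pics/{n}0.png",i[:,:,::-1])
for c in("top","scene"):
  for q in("case","press","pile","pin","lever_grip"):
    print(c,q,[(np.round(d["point"],3).tolist(),round(d["conf"],2)) for d in robot.find_in(c,q)][:4])
print(robot.sense())
E
```

```text
pics
top case [([0.228, -0.381, 0.018], 0.57), ([0.452, -0.286, 0.024], 0.56)]
top press [([0.613, 0.01, 0.03], 0.63), ([0.479, 0.518, 0.005], 0.51)]
top pile [([0.447, 0.297, 0.05], 0.76)]
top pin [([0.73, -0.246, 0.108], 0.71), ([0.613, 0.014, 0.027], 0.54)]
top lever_grip [([0.621, 0.12, 0.306], 0.55)]
scene case [([0.455, -0.289, 0.023], 0.95), ([0.235, -0.378, 0.019], 0.61), ([0.656, 0.031, 0.074], 0.49)]
scene press [([0.658, 0.03, 0.072], 0.57), ([0.753, 0.278, 0.077], 0.49)]
scene pile [([0.447, 0.311, 0.053], 0.66)]
scene pin [([0.703, 0.375, 0.021], 0.28)]
scene lever_grip [([0.633, 0.138, 0.318], 0.56)]
{'clock': 0.6, 'joints': array([ 1.13837378e+00,  4.90883398e-01,  1.55888685e+00, -3.66759871e-05,
        1.09168201e+00, -1.05596951e-01]), 'joint_vel': array([-0.00184919, -0.00096644, -0.0009586 , -0.00090331,  0.00064551,
        0.001946  ]), 'effort': array([-1.17983047e-03, -6.12221146e+01, -2.58360064e+01,  6.93350122e-02,
        4.45874606e-02,  2.61498300e-06]), 'tool_pos': array([0.20064344, 0.59194379, 0.2396758 ]), 'ee_rot': array([3.14145647e+00, 4.71652210e-05, 2.81478396e+00]), 'ft_force': array([-0.01563636,  0.22275516, -0.14506611]), 'ft_torque': array([-0.01301392,  0.0230996 ,  0.00721833]), 'width': 0.09528170210890029}
```

View pics/top0.png

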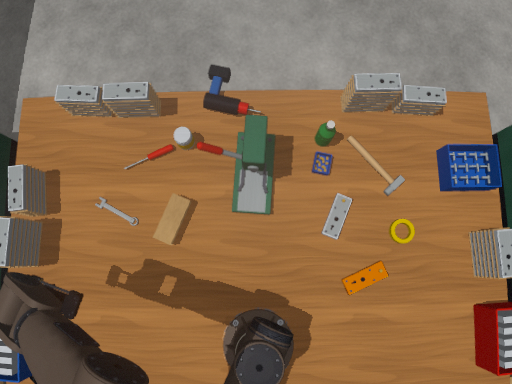

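View pics/scene0.png

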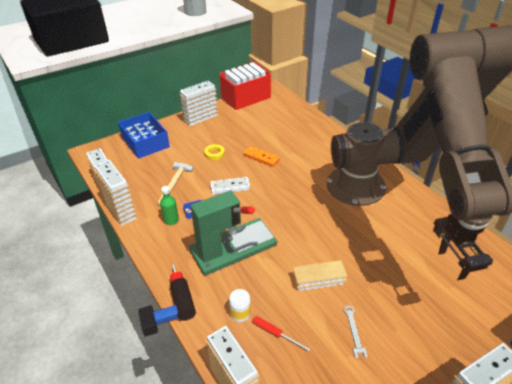

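The top view shows the grey case at about (337,216), its orange look-alike at (365,277), the press at (253,170) with the lever to the left, and the pile at (174,219). The stacks at the edges and the plate lying in the press bed also resemble the case. By the description I choose the one at (337,216) and will check it in a crop.

```bash
cat > h.py <<'E'
from cell import robot
import cv2,numpy as np
from scipy.spatial.transform import Rotation as R
def cam(n,s=None):
    i=robot.camera_info(n); K=np.array([[i["fx"],0,i["cx"]],[0,i["fy"],i["cy"]],[0,0,1.]]);D=np.array(i["dist"],float)
    if n=="wrist":
        s=s or robot.sense(); T=np.eye(4);T[:3,:3]=R.from_euler("xyz",s["ee_rot"]).as_matrix();T[:3,3]=s["tool_pos"];E=T@i["mount"]
    else: E=np.array(i["extrinsics"])
    return K,D,E
def px2w(c,uv,z):
    K,D,E=c; p=cv2.undistortPoints(np.array(uv,float).reshape(-1,1,2),K,D)[:,0]
    d=np.c_[p,np.ones(len(p))]@E[:3,:3].T; o=E[:3,3]
    return o+d*((z-o[2])/d[:,2])[:,None]
def w2px(c,P):
    K,D,E=c; W=np.linalg.inv(E); return cv2.projectPoints(np.array(P,float).reshape(-1,1,3),cv2.Rodrigues(W[:3,:3])[0],W[:3,3],K,D)[0][:,0]
def rect(c,m,z):
    "min-area rectangle of a mask's largest blob, on plane z: centre, long, short, yaw of long side"
    k=max(cv2.findContours(m.astype(np.uint8),cv2.RETR_EXTERNAL,cv2.CHAIN_APPROX_NONE)[0],key=cv2.contourArea)
    P=px2w(c,k[:,0],z)[:,:2]; (x,y),(w,h),a=cv2.minAreaRect((P*1000).astype(np.float32))
    a=np.radians(a)
    if w<h: w,h,a=h,w,a+np.pi/2
    return np.array([x,y]).round(1),round(w,1),round(h,1),round((a+np.pi/2)%np.pi-np.pi/2,3)
def pose():
    s=robot.sense(); return s["clock"],s["tool_pos"].round(4),s["ee_rot"].round(4),s["ft_force"].round(1),round(s["width"],4),s["joints"].round(2)
E
python3 - <<'E'
from h import *
im=robot.capture("top");c=cam("top")
for q,z in(("case",.022),("pile",.05),("press",.03)):
  for d in robot.masks_of("top",q)[:2]:
    print(q,round(d["conf"],2),rect(c,d["region"],z))
a=cv2.resize(im[185:300,310:400],None,fx=4,fy=4,interpolation=3);b=cv2.resize(im[105:220,190:290],None,fx=4,fy=4,interpolation=3)
cv2.imwrite("pics/crop1.png",np.hstack([a,b])[:,:,::-1])
print(c[2].round(3),robot.camera_info("wrist"))
E
```

```text
case 0.87 (array([ 449. , -291.8]), 161.1, 63.4, np.float64(-0.417))
case 0.7 (array([692.8, 358.7]), 111.4, 28.3, np.float64(-1.131))
pile 0.92 (array([444. , 296.7]), 171.5, 75.9, np.float64(-0.431))
press 0.83 (array([636.1,  11.4]), 360.2, 281.3, np.float64(0.502))
press 0.39 (array([ 642.1, -242.4]), 83.2, 66.6, np.float64(-0.211))
[[-1.200e-02 -9.880e-01  1.510e-01  3.190e-01]
 [-1.000e+00  1.200e-02 -1.000e-03  9.000e-03]
 [-1.000e-03 -1.510e-01 -9.890e-01  1.368e+00]
 [ 0.000e+00  0.000e+00  0.000e+00  1.000e+00]] {'fx': 285.3425694170618, 'fy': 285.3425694170618, 'cx': 255.4993156351042, 'cy': 182.94743962301658, 'dist': array([-0.00896574,  0.        ,  0.        ,  0.        ,  0.        ]), 'mount': array([[-5.33386252e-04, -9.69649837e-01, -2.44497256e-01,
         6.78304904e-02],
       [ 9.99999854e-01, -4.95862731e-04, -2.15024735e-04,
        -3.07974861e-04],
       [ 8.72616218e-05, -2.44497335e-01,  9.69649960e-01,
        -1.45481260e-01],
       [ 0.00000000e+00,  0.00000000e+00,  0.00000000e+00,
         1.00000000e+00]])}
```

View pics/crop1.png

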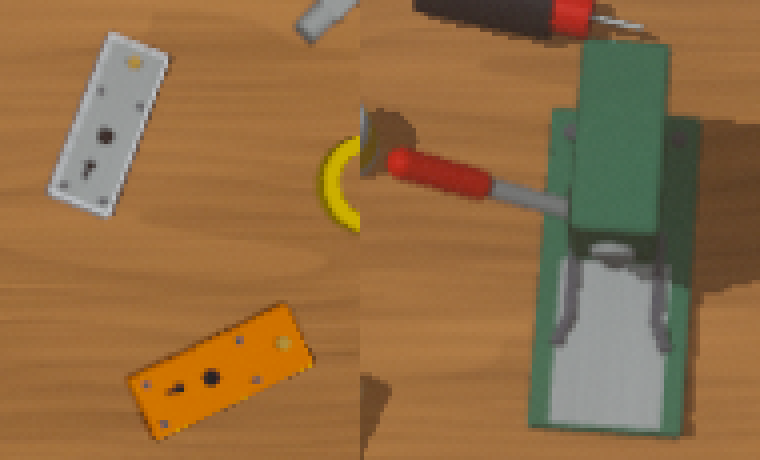

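The left crop shows the chosen grey case with its brass pin at the far (upper) end, (344,200) in the full picture. The right crop shows the press bed corners, the flared rails and the lever to the left; its bed is empty.

Run:
```python
from h import *
c=cam("top")
cr=np.array([[530,427],[681,437],[552,108],[700,118]],float)
uv=np.c_[(cr[:,0]-360)/4+190,cr[:,1]/4+105]-.4
P=px2w(c,uv,.03)[:,:2];print(P.round(4))
f=(P[0]+P[1])/2;b=(P[2]+P[3])/2;d=b-f;print("len",np.linalg.norm(d),"w",np.linalg.norm(P[0]-P[1]),np.linalg.norm(P[2]-P[3]),"centre",(f+b)/2,"yaw",np.arctan2(d[1],d[0]))
print("pin",px2w(c,[[343.4,200.1]],.028))
```

```text
[[ 0.4686  0.0843]
 [ 0.458  -0.0507]
 [ 0.7659  0.0631]
 [ 0.7545 -0.0741]]
len 0.29772950533131937 w 0.13545486118362013 0.1376174727974338 centre [0.61176461 0.00565932] yaw -0.07509850845311154
pin [[ 0.50455456 -0.31864065  0.028     ]]
```

arm_command --rows "-1 1 0 0.9;-1 1 0 0;-1 1 0 0;-1 1 0 0;-1 1 0 0;-1 1 0 0;-1 1 0 0;0 1 0 0;0 1 0 0;0 1 0 0"

```text
clock: 2.05
tool_pos: [0.4616, 0.7522, 0.2395]
ee_rot: [-3.141, -0.0, 2.72]
ft_force: [-0.5, 0.3, -0.0]
width: 0.095
```

arm_command --rows "-0.4 -1 0 0;-0.4 -1 0 0;-0.4 -1 0 0;-0.4 -1 0 0;-0.4 -1 0 0;-0.4 -1 0 0;-0.4 -1 0 0;-0.4 -1 0 0;-0.4 -1 0 0;-0.4 -1 0 0"

```text
clock: 3.3
tool_pos: [0.4502, 0.4817, 0.2397]
ee_rot: [3.142, 0.0, 2.721]
ft_force: [0.4, 0.2, -0.5]
width: 0.0952
```

arm_command --rows "-0.4 -1 0 0;-0.4 -1 0 0;-0.4 -1 0 0;-0.4 -1 0 0;-0.4 -1 0 0;-0.4 -1 0 0;-0.4 -1 0 0;-0.4 -1 0 0;-0.4 -1 0 0;-0.4 -1 0 0"

```text
clock: 4.55
tool_pos: [0.4393, 0.2127, 0.2398]
ee_rot: [3.141, 0.0, 2.721]
ft_force: [0.6, 0.5, 0.3]
width: 0.0949
```

arm_command --rows "-0.4 -1 0 0;-0.4 -1 0 0;-0.4 -1 0 0;-0.4 -1 0 0;-0.4 -1 0 0;-0.4 -1 0 0;-0.4 -1 0 0;-0.4 -1 0 0;-0.4 -1 0 0;-0.4 -1 0 0"

```text
clock: 5.8
tool_pos: [0.4284, -0.0564, 0.2398]
ee_rot: [3.141, 0.0, 2.721]
ft_force: [0.7, -0.2, -0.4]
width: 0.0955
```

arm_command --rows "-0.4 -1 0 0;-0.4 -1 0 0;-0.4 -1 0 0;-0.4 -1 0 0;-0.4 -1 0 0;-0.4 -1 0 0;-0.4 -1 0 0;-0.4 -0.9 0 0;0 0 0 0;0 0 0 0"

```text
clock: 7.05
tool_pos: [0.4206, -0.2678, 0.2395]
ee_rot: [3.141, -0.0, 2.72]
ft_force: [0.4, 0.4, -0.4]
width: 0.0953
```

Run:
```python
from h import *
print(pose());c=cam("wrist");im=robot.capture("wrist");cv2.imwrite("pics/w1.png",im[:,:,::-1])
for d in robot.masks_of("wrist","case")[:2]: print(round(d["conf"],2),rect(c,d["region"],.022))
```

```text
(7.05, array([ 0.4206, -0.2678,  0.2395]), array([ 3.1413e+00, -4.0000e-04,  2.7204e+00]), array([ 0.4,  0.4, -0.4]), 0.0953, array([-0.7 ,  0.31,  1.86,  0.  ,  0.97, -1.85]))
0.94 (array([ 231.2, -384.4]), 160.0, 67.6, np.float64(-1.159))
0.82 (array([ 444.3, -290.7]), 148.7, 60.0, np.float64(-0.408))
```

View pics/w1.png

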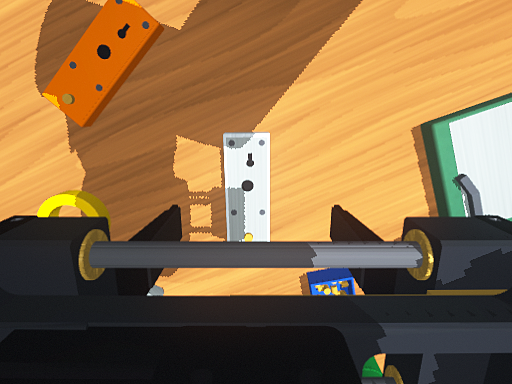

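The wrist view shows the case between the fingers, its near end at (247,133) and the brass pin at (248,238). The orange one is clear at (100,60).

arm_command --rows "0.35 -0.45 1 -0.1;0 0 1 0;0 0 1 0;0 0 1 0;0 0 1 0;0 0 1 0;0 0 1 0;0 0 0.8 0;0 0 0.7 0;0 0 0 0" --claw 1

```text
clock: 8.4
tool_pos: [0.4083, -0.2745, 0.0265]
ee_rot: [3.141, -0.001, 2.732]
ft_force: [-0.2, 0.2, 0.2]
width: 0.0952
```

arm_command --rows "0 0 0 0;0 0 0 0;0 0 0 0;0 0 0 0;0 0 0 0" --claw -1 --squeeze 35

```text
clock: 9.02
tool_pos: [0.4082, -0.2751, 0.0273]
ee_rot: [3.142, 0.0, 2.731]
ft_force: [0.0, 0.2, 3.8]
width: 0.0596
```

Run:
```python
from h import *
o=np.array([.6118,.0057]);a=-.075
def W(p): p=np.array(p,float); Q=p.copy(); Q[:,:2]=p[:,:2]@np.array([[np.cos(a),np.sin(a)],[-np.sin(a),np.cos(a)]])+o; return Q
lines=[[[-.15,-.07,.03],[.15,-.07,.03],[.15,.07,.03],[-.15,.07,.03],[-.15,-.07,.03]],
[[-.075,.0425,.04],[-.049,.034,.04],[.021,.034,.04]],[[-.075,-.0425,.04],[-.049,-.034,.04],[.021,-.034,.04]],
[[-.023,-.035,.26],[.133,-.035,.26],[.133,.035,.26],[-.023,.035,.26],[-.023,-.035,.26]],
[[0,.123*np.cos(.7),.2+.123*np.sin(.7)],[0,.212*np.cos(.7),.2+.212*np.sin(.7)]]]
out=[]
for n,(x,y,w,h) in(("top",(190,105,100,115)),("scene",(180,180,105,121))):
    im=cv2.imread(f"pics/{n}0.png");s=4
    big=cv2.resize(im[y:y+h,x:x+w],(w*s,h*s),interpolation=3)
    for L in lines:
        p=((w2px(cam(n),W(L))-[x,y]+.5)*s-.5).round().astype(int);cv2.polylines(big,[p.reshape(-1,1,2)],False,(255,0,255),1)
    out.append(cv2.copyMakeBorder(big,0,max(0,484-big.shape[0]),0,0,0))
cv2.imwrite("pics/ov.png",np.hstack([i[:460] for i in out])[:, :800])
```

```text
(no output)
```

View pics/ov.png

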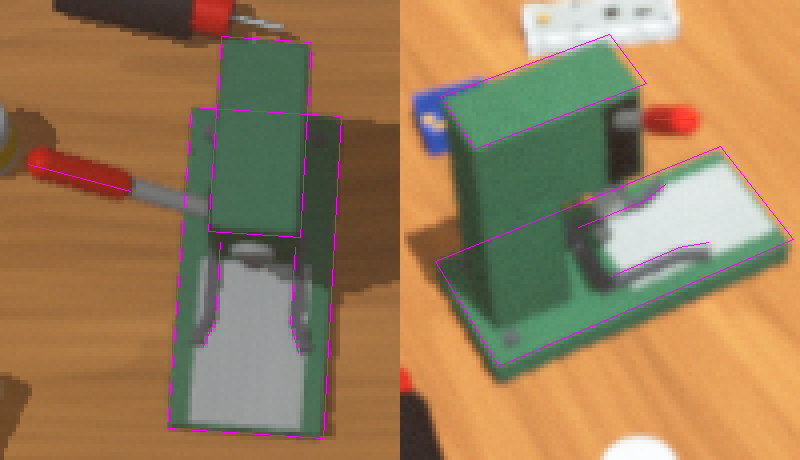

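arm_command --rows "0 0 -1 0;0 0 -1 0;0 0 -1 0;0 0 -1 0"

```text
clock: 9.52
tool_pos: [0.4078, -0.2749, 0.1276]
ee_rot: [3.141, -0.001, 2.731]
ft_force: [-0.2, -1.5, -2.5]
width: 0.0598
```

The overlay of the press model matches the bed, head and lever in both pictures to about a pixel (roughly 3 mm), with the rails symmetric about the model.

arm_command --rows "0 0 0 -0.8;0 0 0 -0.8;0 0 0 -0.8;0 0 0 -0.8;0.1 1 0 0;0.1 1 0 0;0.1 1 0 0;0.1 1 0 0;0.1 1 0 0;0.1 1 0 0"

```text
clock: 10.78
tool_pos: [0.4041, -0.1235, 0.1269]
ee_rot: [3.141, -0.001, 3.066]
ft_force: [0.9, -0.4, -2.8]
width: 0.0594
```

arm_command --rows "0.1 1 0 0;0.1 1 0 0;0.1 1 0 0;0 1 0 0;0 1 0.5 0;0 0.8 0.5 0;0 0 0.7 0;0 0 0.6 0;0 0 0 0"

```text
clock: 11.9
tool_pos: [0.4073, 0.0209, 0.0689]
ee_rot: [3.141, -0.003, 3.066]
ft_force: [0.1, 0.4, -2.6]
width: 0.0598
```

Run:
```python
from h import *
print(pose());im=robot.capture("top");robot.capture("scene")
big=cv2.resize(im[105:285,190:320],None,fx=3,fy=3,interpolation=3)
c=cam("wrist");iw=robot.capture("wrist")
cv2.imwrite("pics/m1.png",np.hstack([big[:384],iw])[:,:,::-1][:, :800])
ct=cam("top")
for n,cc in(("wrist",c),):
  for d in robot.masks_of(n,"case")[:2]: print(n,round(d["conf"],2),rect(cc,d["region"],.055))
```

```text
(11.9, array([0.4073, 0.0209, 0.0689]), array([ 3.1414e+00, -2.5000e-03,  3.0662e+00]), array([ 0.1,  0.4, -2.6]), 0.0598, array([-0.11,  0.5 ,  2.24,  0.  ,  0.4 , -1.61]))
wrist 0.69 (array([394.5,  21.2]), 63.2, 43.6, np.float64(1.495))
```

View pics/m1.png

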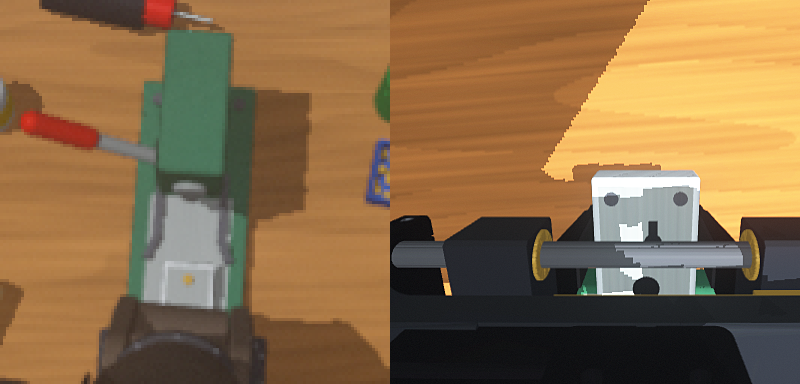

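The case is held square, its end at (189,262) in the top crop, centred on the rails (inner edges about 162 and 217).

arm_command --rows "0 0 0.35 0;-0.5 0 0 0;-0.6 0 0 0;-0.6 0 0 0;-0.6 0 0 0;-0.4 0 0 0;0 0 0 0"

```text
clock: 12.98
tool_pos: [0.4758, 0.0156, 0.0608]
ee_rot: [3.142, 0.0, 3.066]
ft_force: [-0.7, -0.6, -2.8]
width: 0.0602
```

arm_command --rows "-0.4 0 0.05 0;-0.4 0 0.05 0;-0.3 0 0 0;0 0 0 0"

```text
clock: 13.48
tool_pos: [0.5032, 0.0135, 0.0583]
ee_rot: [3.142, 0.0, 3.066]
ft_force: [-0.2, 0.9, -2.9]
width: 0.0598
```

arm_command --rows "-0.08 0 0 0;-0.08 0 0 0;0 0 0 0"

```text
clock: 13.85
tool_pos: [0.5067, 0.0133, 0.0584]
ee_rot: [3.142, 0.0, 3.066]
ft_force: [-0.3, 0.2, -2.5]
width: 0.06
```

arm_command --rows "-0.06 0 0 0;-0.06 0 0 0;0 0 0 0"

```text
clock: 14.22
tool_pos: [0.5097, 0.0131, 0.0584]
ee_rot: [3.142, 0.0, 3.066]
ft_force: [0.3, -0.1, -3.3]
width: 0.0598
```

arm_command --rows "-0.06 0 0 0;0 0 0 0"

```text
clock: 14.48
tool_pos: [0.51, 0.0131, 0.0582]
ee_rot: [3.141, -0.003, 3.066]
ft_force: [-4.8, 1.4, -0.6]
width: 0.0602
```

arm_command --rows "0 0 0.05 0;0 0 0 0"

```text
clock: 14.72
tool_pos: [0.51, 0.0131, 0.0573]
ee_rot: [3.141, -0.002, 3.066]
ft_force: [-6.8, 0.9, 4.3]
width: 0.0598
```

arm_command --rows "0 0 0 0;0 0 0 0;0 0 0 0;0 0 -0.3 0;0 0 -1 0;0 0 -1 0;0 0 -1 0;0 0 -1 0;0 0 -1 0;0 0 -1 0" --claw 0.7

```text
clock: 15.98
tool_pos: [0.511, 0.013, 0.216]
ee_rot: [3.142, 0.001, 3.066]
ft_force: [-0.5, -0.4, -0.7]
width: 0.0806
```

arm_command --rows "0 0 -1 0;0 0 -1 0;0 0 -1 0;0 0 -1 0;0 0 -1 0;0 0 -1 0;0 0 -0.8 0;0 0 0 0" --claw -1

```text
clock: 16.98
tool_pos: [0.5112, 0.0129, 0.386]
ee_rot: [3.142, 0.003, 3.066]
ft_force: [0.0, -0.2, -0.3]
width: 0.0062
```

Run:
```python
from h import *
print(pose());c=cam("wrist");im=robot.capture("wrist");it=robot.capture("top");
big=cv2.resize(it[130:226,215:287],None,fx=4,fy=4,interpolation=3)
cv2.imwrite("pics/m2.png",np.hstack([big[:384],im])[:,:,::-1][:, :800])
for n,cc in(("wrist",c),("top",cam("top"))):
  for d in robot.masks_of(n,"case")[:2]: print(n,round(d["conf"],2),rect(cc,d["region"],.052))
```

```text
(16.975, array([0.5112, 0.0129, 0.386 ]), array([3.1416e+00, 2.8000e-03, 3.0661e+00]), array([ 0. , -0.2, -0.3]), 0.0062, array([-0.1 ,  0.2 ,  1.61,  0.  ,  1.33, -1.6 ]))
wrist 0.89 (array([ 259.3, -337.7]), 64.7, 25.2, np.float64(-1.151))
wrist 0.57 (array([662.9, 372.6]), 185.8, 30.2, np.float64(-1.166))
top 0.91 (array([ 229.8, -374.2]), 157.4, 61.7, np.float64(-1.151))
```

View pics/m2.png

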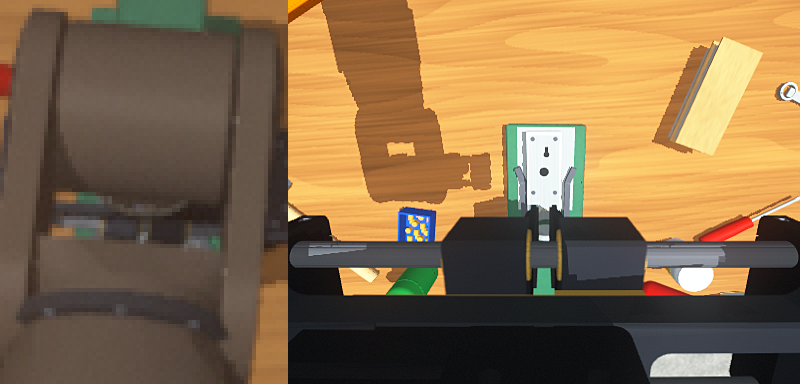

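The case is nested between the rails, its free end at (543,130) about 10 mm inside the bed's front edge, as it should be. The pile is visible at (715,95).

arm_command --rows "-0.8 1 0 0;-0.8 1 0 0;-0.8 1 0 0;-0.8 1 0 0;-0.8 1 0 0;-0.1 0.5 0.2 0;0 0 0.3 0;0 0 0 0"

```text
clock: 18.18
tool_pos: [0.623, 0.1417, 0.3713]
ee_rot: [-3.141, -0.002, 3.066]
ft_force: [-0.7, 0.7, -0.2]
width: 0.0003
```

arm_command --rows "0 0 0.4 0;0 0 0.4 0;0 0 0.2 0;0 0 0 0"

```text
clock: 18.68
tool_pos: [0.6237, 0.1418, 0.3469]
ee_rot: [-3.141, 0.0, 3.066]
ft_force: [-0.0, -3.3, 2.9]
width: 0.0003
```

arm_command --rows "0 0.35 0.5 0;0 0.3 0.5 0;0 0.25 0.5 0;0 0.2 0.5 0;0 0.15 0.5 0;0 0.1 0.5 0;0 0 0.5 0;0 0 0.5 0;0 0 0.5 0;0 0 0 0"

```text
clock: 19.92
tool_pos: [0.6268, 0.1771, 0.235]
ee_rot: [3.139, 0.002, 3.066]
ft_force: [0.4, 5.1, 8.9]
width: 0.0002
```

arm_command --rows "0 -0.05 0.4 0;0 -0.1 0.4 0;0 -0.1 0.4 0;0 -0.1 0.4 0;0 0 0 0"

```text
clock: 20.55
tool_pos: [0.6265, 0.1691, 0.1956]
ee_rot: [3.138, 0.003, 3.066]
ft_force: [0.7, 9.4, 9.5]
width: 0.0005
```

arm_command --rows "0 0 0.15 0;0 0 0.15 0;0 0 0 0"

```text
clock: 20.92
tool_pos: [0.6265, 0.168, 0.1887]
ee_rot: [3.14, 0.004, 3.066]
ft_force: [-0.9, 3.5, 12.8]
width: 0.0003
```

arm_command --rows "0 0 0.15 0;0 0 0.1 0;0 0 0 0"

```text
clock: 21.3
tool_pos: [0.6268, 0.1679, 0.1869]
ee_rot: [3.139, 0.007, 3.066]
ft_force: [-11.2, 0.1, 46.1]
width: 0.0005
```

arm_command --rows "0 0 0.1 0;0 0 0.1 0;0 0 0 0"

```text
clock: 21.68
tool_pos: [0.6269, 0.1678, 0.1858]
ee_rot: [3.139, 0.01, 3.066]
ft_force: [-22.7, -3.8, 76.7]
width: 0.0007
```

The force jump (13 to 46 to 77 N with no further motion) shows the stop. Now back up with the lever.

arm_command --rows "0 0 -0.6 0;0 0 -0.6 0;0 0 -0.6 0;0 0 -0.6 0;0 0 -0.6 0;0 -0.1 -0.6 0;0 -0.2 -0.6 0;0 -0.3 -0.6 0;0 -0.3 -0.6 0;0 -0.3 -0.6 0"

```text
clock: 22.92
tool_pos: [0.6233, 0.1365, 0.3265]
ee_rot: [-3.141, -0.0, 3.066]
ft_force: [-0.3, -4.1, 1.5]
width: 0.0004
```

arm_command --rows "0 0 -0.7 0;0 0 -0.7 0;0 0 -0.6 0;0.8 -1 0 0;0.8 -1 0 0;0.8 -1 0 0;0.8 -1 0 0;0.8 -1 0 0;0.1 -0.45 0 0;0 0 0 0"

```text
clock: 24.18
tool_pos: [0.5113, 0.0089, 0.376]
ee_rot: [3.141, 0.0, 3.065]
ft_force: [1.0, -0.6, 0.1]
width: 0.0003
```

Run:
```python
from h import *
print(pose());c=cam("wrist");im=robot.capture("wrist");sc=robot.capture("scene")
big=cv2.resize(sc[185:281,185:257],None,fx=4,fy=4,interpolation=3)
cv2.imwrite("pics/m3.png",np.hstack([big,im])[:,:,::-1][:, :800])
d=robot.masks_of("wrist","pile")
for d in d[:2]: print("pile",round(d["conf"],2),rect(c,d["region"],.05))
```

```text
(24.175, array([0.5113, 0.0089, 0.376 ]), array([3.1413e+00, 3.0000e-04, 3.0651e+00]), array([ 1. , -0.6,  0.1]), 0.0003, array([-0.11,  0.21,  1.62,  0.  ,  1.31, -1.61]))
pile 0.61 (array([443. , 292.2]), 174.6, 87.4, np.float64(-0.416))
```

View pics/m3.png

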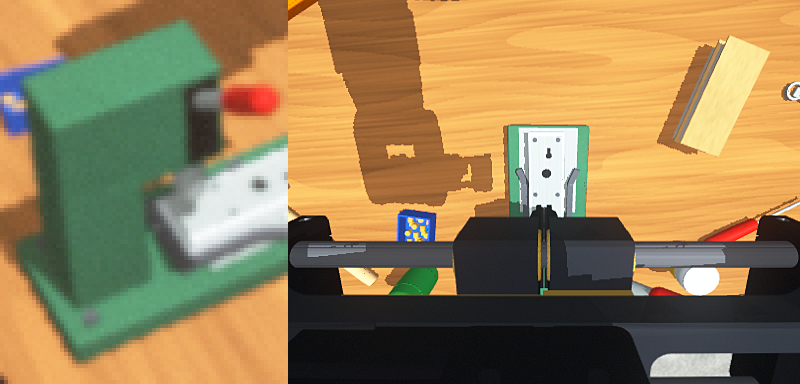

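The lever is back up at the same place as before (red handle at (250,98)), and the case is still in place with its free end at (543,132).

arm_command --rows "0 0.17 0.9 0;0 0 1 0;0 0 1 0;0 0 1 0;0 0 1 0;0 0 1 0;0 0 1 0;0 0 1 0;0 0 1 0;0 0 1 0" --claw 0.75

```text
clock: 25.58
tool_pos: [0.5117, 0.0141, 0.1272]
ee_rot: [3.141, -0.0, 3.067]
ft_force: [0.4, 0.5, 1.2]
width: 0.0832
```

arm_command --rows "0 0 1 0;0 0 1 0;0 0 0.8 0;0 0 0 0"

```text
clock: 26.08
tool_pos: [0.5113, 0.0141, 0.057]
ee_rot: [3.141, -0.002, 3.067]
ft_force: [-0.7, 0.2, 0.1]
width: 0.083
```

Run:
```python
from h import *
print(pose())
s=dict(tool_pos=np.array([.5113,.0089,.376]),ee_rot=np.array([3.1413,.0003,3.0651]))
P=px2w(cam("wrist",s),[[442,37],[481,50],[431,156],[391,140]],.05)[:,:2]
print(P.round(4),P.mean(0),[np.linalg.norm(P[i]-P[i-1]) for i in range(4)],[np.arctan2(*(P[a]-P[b])[::-1]) for a,b in((3,0),(2,1))])
```

```text
(26.075, array([0.5113, 0.0141, 0.057 ]), array([ 3.1414e+00, -2.0000e-03,  3.0668e+00]), array([-0.7,  0.2,  0.1]), 0.083, array([-0.1 ,  0.61,  2.  ,  0.  ,  0.54, -1.6 ]))
[[0.3562 0.3043]
 [0.3789 0.3659]
 [0.5384 0.3003]
 [0.5067 0.2324]] [0.44504172 0.30074178] [np.float64(0.16677928173105952), np.float64(0.06566617801522348), np.float64(0.1724814118238824), np.float64(0.07499834892383722)] [np.float64(-0.44573741874075884), np.float64(-0.39000106267749124)]
```

arm_command --rows "0 0 0 0;0 0 0 0;0 0 0 0;0 0 0 0;0 0 -0.08 0;0.3 0 0 0;0.6 0 0 0;0.8 0 0 0;0.9 0 0 0;0.8 0 0 0" --claw -1 --squeeze 35

```text
clock: 27.32
tool_pos: [0.4244, 0.0201, 0.0604]
ee_rot: [3.141, -0.001, 3.066]
ft_force: [-0.4, -0.5, -2.5]
width: 0.0599
```

arm_command --rows "0.5 0 0 0;0.2 0 -0.8 0;0 0 -1 0;0 0 -1 0;0 0 0 0"

```text
clock: 27.95
tool_pos: [0.4093, 0.0212, 0.1314]
ee_rot: [-3.142, 0.003, 3.066]
ft_force: [0.2, -0.3, -4.1]
width: 0.0601
```

Run:
```python
from h import *
print(pose());im=robot.capture("scene");it=robot.capture("top")
a=cv2.resize(im[170:266,200:300],None,fx=4,fy=4,interpolation=3);b=cv2.resize(it[130:226,205:305],None,fx=4,fy=4,interpolation=3)
cv2.imwrite("pics/m4.png",np.hstack([a,b])[:,:,::-1])
```

```text
(27.95, array([0.4093, 0.0212, 0.1314]), array([-3.1416,  0.0033,  3.0662]), array([ 0.2, -0.3, -4.1]), 0.0601, array([-0.11,  0.37,  2.18,  0.  ,  0.58, -1.61]))
```

View pics/m4.png

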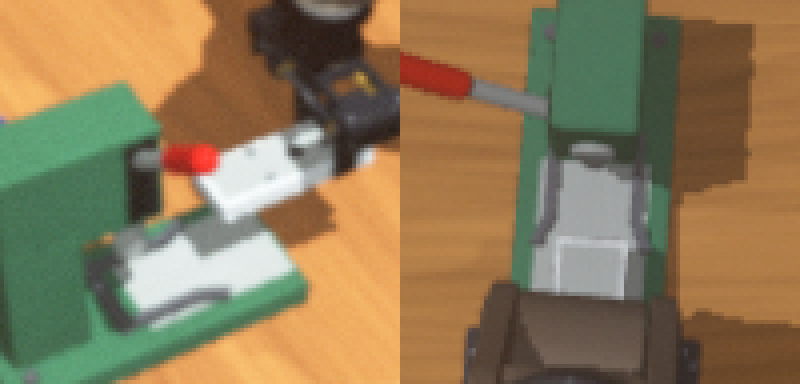

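The brass pin no longer stands up from the end of the case (it showed as a brass dot there before), the bed is empty, and the lever is up.

arm_command --rows "0 0 0 0.83;0 0 0 0.83;0 0 0 0.83;0 0 0 0.82;0.5 1 0 0;0.5 1 0 0;0.5 1 0 0;0.5 1 0 0;0.5 1 0 0;0.5 1 0 0"

```text
clock: 29.3
tool_pos: [0.4014, 0.1895, 0.129]
ee_rot: [-3.14, -0.002, 2.719]
ft_force: [-0.2, -0.1, -3.1]
width: 0.0599
```

arm_command --rows "0.5 1 0 0;0.5 1 0 0;0.5 1 0 0;0.5 1 0 0;0 0.7 0 0;0 0 0 0"

```text
clock: 30.05
tool_pos: [0.4049, 0.3168, 0.1294]
ee_rot: [-3.141, -0.0, 2.72]
ft_force: [-0.0, -0.3, -2.6]
width: 0.0597
```

Run:
```python
from h import *
print(pose())
P=px2w(cam("top"),[[253,189.6]],.126);print("edge ahead of old TCP",(P[0,0]-.4093)/.997)
cw=cam("wrist");iw=robot.capture("wrist");it=robot.capture("top")
for d in robot.masks_of("wrist","case")[:2]: print("w",round(d["conf"],2),rect(cw,d["region"],robot.sense()["tool_pos"][2]-.005))
for d in robot.masks_of("top","case")[:2]: print("t",round(d["conf"],2),rect(cam("top"),d["region"],robot.sense()["tool_pos"][2]-.005))
b=cv2.resize(it[165:261,140:212],None,fx=4,fy=4,interpolation=3)
cv2.imwrite("pics/m5.png",np.hstack([b,iw])[:,:,::-1])
```

```text
(30.05, array([0.4049, 0.3168, 0.1294]), array([-3.1410e+00, -4.0000e-04,  2.7205e+00]), array([-0. , -0.3, -2.6]), 0.0597, array([ 0.54,  0.49,  1.94, -0.  ,  0.71, -0.61]))
edge ahead of old TCP 0.1214582564260307
w 0.79 (array([388.7, 323.6]), 58.4, 42.4, np.float64(1.149))
t 0.88 (array([ 232.9, -354.5]), 153.3, 65.4, np.float64(-1.127))
t 0.72 (array([475.7, 275.3]), 92.5, 67.4, np.float64(-0.464))
```

View pics/m5.png

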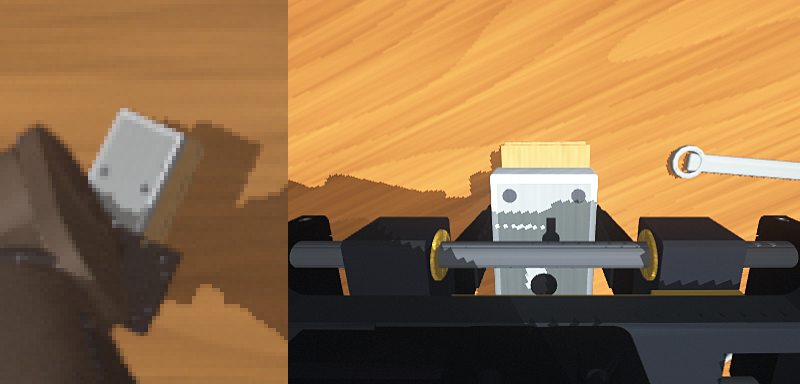

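Run:
```python
from h import *
iw=cv2.imread("pics/m5.png")[:,288:]
c=cam("wrist");s=robot.sense();T=s["tool_pos"];yaw=s["ee_rot"][2]
x=np.array([np.cos(yaw),np.sin(yaw)]);y=np.array([-x[1],x[0]])*-1
for n,uv,z in(("pile",[[212,147],[302,145],[257,146]],.05),("case",[[205,177],[309,177]],.1244)):
    P=px2w(c,uv,z)[:,:2]-T[:2]; print(n,np.c_[P@x,P@y].round(4))
# column/row profiles for the edges
print(iw[132:184,257].sum(1)//3); g=iw[155].sum(1)//3; print(g[195:320])
```

```text
pile [[ 0.0403 -0.0347]
 [ 0.0418  0.0364]
 [ 0.041   0.0008]]
case [[ 0.033  -0.0278]
 [ 0.033   0.0288]]
[180 180 176 173 173 173 173 172 169 170 202 217 187 192 214 212 212 213
 213 214 214 214 213 214 215 214 214 214 214 214 214 213 213 214 215 203
 164 174 180 184 180 184 241 254 254 254 254 254 254 254 255 251]
[173 174 176 175 176 178 187  95 106 110 110 112 112 111 111 111 107  97
 176 220 218 219 221 217 214 212 214 217 217 215 211 212 214 217 212 208
 205 209 215 216 216 214 217 218 220 215 212 213 216 218 216 213 208 210
 214 217 217 215 213 213 216 214 214 213 215 215 215 214 214 215 217 218
 216 214 213 217 219 218 214 211 210 214 215 211 208 207 208 211 212 211
 212 216 218 219 213 211 210 211 214 214 215 212 214 214 216 216 212 158
 163 165 166 165 166 167 166 164 166 167 165 170 168 171 170 170 170]
```

The wrist view shows the near end of the pile at row 146, columns 212–302, evenly around the held case. The centring is within about 1–2 mm on both axes, so I lower it.

arm_command --rows "0 0.02 0.6 0;0 0 0.6 0;0 0 0.5 0;0 0 0.25 0;0 0 0 0;0 0 0 0"

```text
clock: 31.0
tool_pos: [0.4049, 0.317, 0.0819]
ee_rot: [3.141, 0.0, 2.72]
ft_force: [0.1, 0.8, -2.9]
width: 0.0597
```

arm_command --rows "0 0 0.05 0;0 0 0.04 0;0 0 0 0"

```text
clock: 31.38
tool_pos: [0.4048, 0.3169, 0.0795]
ee_rot: [3.141, 0.0, 2.719]
ft_force: [0.3, 0.3, -2.7]
width: 0.0596
```

arm_command --rows "0 0 0.05 0;0 0 0.04 0;0 0 0 0"

```text
clock: 31.75
tool_pos: [0.4048, 0.3169, 0.0788]
ee_rot: [3.141, 0.001, 2.72]
ft_force: [-5.4, -2.6, 22.0]
width: 0.0602
```

arm_command --rows "0 0 0.04 0;0 0 0 0"

```text
clock: 32.0
tool_pos: [0.4048, 0.3169, 0.0787]
ee_rot: [3.14, 0.001, 2.72]
ft_force: [-7.7, -5.1, 36.2]
width: 0.0599
```

Contact. I ease off a little, release, and rise clear.

arm_command --rows "0 0 -0.06 0;0 0 0 0"

```text
clock: 32.25
tool_pos: [0.4049, 0.317, 0.0787]
ee_rot: [3.141, 0.001, 2.72]
ft_force: [-3.8, -3.5, 16.8]
width: 0.0598
```

arm_command --rows "0 0 0 0;0 0 0 0;0 0 0 0;0 0 -0.3 0;0 0 -0.7 0;0 0 -1 0;0 0 -1 0;0 0 -1 0;0 0 -1 0;0 0 -1 0" --claw 0.8

```text
clock: 33.5
tool_pos: [0.4046, 0.3168, 0.229]
ee_rot: [3.141, 0.0, 2.72]
ft_force: [0.4, 0.6, 0.5]
width: 0.0856
```

arm_command --rows "1 0 -1 0;1 0 -1 0;1 0 0 0;1 0 0 0;-1 1 0 0;0 1 0 0;0 1 0 0;0 1 0 0;0 1 0 0;0 0 0 0"

```text
clock: 34.75
tool_pos: [0.3877, 0.4623, 0.2775]
ee_rot: [-3.141, -0.0, 2.72]
ft_force: [-0.4, -0.6, 0.0]
width: 0.0856
```

Run:
```python
from h import *
print(pose());it=robot.capture("top");
ct=cam("top")
for d in robot.masks_of("top","case")[:4]: print("t",round(d["conf"],2),rect(ct,d["region"],.072))
for d in robot.masks_of("top","pile")[:2]: print("p",round(d["conf"],2),rect(ct,d["region"],.05))
sc=robot.capture("scene")
for d in robot.masks_of("scene","case")[:4]: print("s",round(d["conf"],2),rect(cam("scene"),d["region"],.072))
b=cv2.resize(it[165:261,135:235],None,fx=4,fy=4,interpolation=3);a=cv2.resize(sc[230:326,270:370],None,fx=4,fy=4,interpolation=3)
cv2.imwrite("pics/m6.png",np.hstack([b,a])[:,:,::-1])
```

```text
(34.75, array([0.3877, 0.4623, 0.2775]), array([-3.1415e+00, -1.0000e-04,  2.7201e+00]), array([-0.4, -0.6,  0. ]), 0.0856, array([ 0.76,  0.43,  1.57,  0.  ,  1.15, -0.39]))
t 0.82 (array([444. , 295.4]), 163.2, 67.3, np.float64(-0.427))
t 0.58 (array([ 230.7, -369.2]), 159.4, 62.2, np.float64(-1.153))
t 0.44 (array([428.5, 263.1]), 168.3, 14.9, np.float64(-0.427))
p 0.75 (array([431.1, 266.1]), 130.5, 8.9, np.float64(-0.419))
s 0.86 (array([451. , 299.7]), 170.5, 80.2, np.float64(-0.427))
s 0.8 (array([ 267.3, -320.4]), 154.7, 70.7, np.float64(-1.177))
s 0.2 (array([ 739.2, -271. ]), 223.1, 64.6, np.float64(1.275))
s 0.19 (array([626.7, -48.6]), 349.6, 297.8, np.float64(1.482))
```

View pics/m6.png

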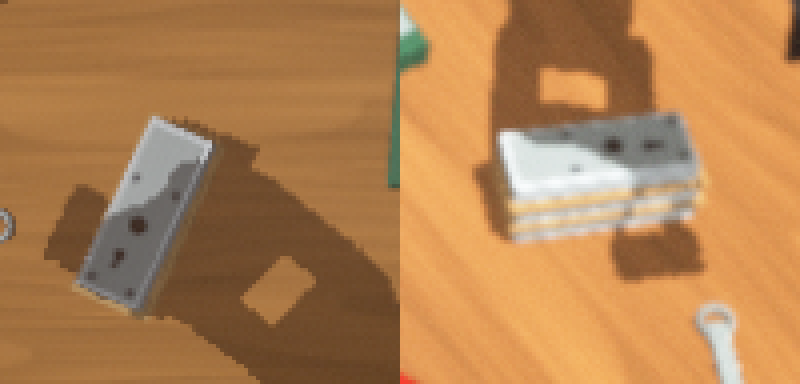

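The case lies squarely on the pile, holes and pin side up, with no pin standing at its far end near (185,140) and cardboard showing evenly along its edges.

```bash
python3 -c "
from cell import robot
robot.close_job();print(robot.sense()['clock'])"
```

```text
the job is handed in; nothing more can be done
the job is handed in; nothing more can be done
```

I pressed the pin home in the lever press and laid the case on the pile. The job was handed in at about 35 s, with the gripper open and clear of everything.

- **Loading:** I slid the grey case under the ram, pin end first, until the back stop pushed back with about 5 N.
- **Pressing:** I swung the lever down until it stopped moving. The force jumped from 13 N to 77 N there, higher than needed but under the 120 N wrist limit. I then let the lever come back up, and the pictures show the handle where it started.
- **Pin:** the brass pin was visible before pressing and did not show at all afterwards. I did not measure its depth, so flush is judged from that and from the lever reaching its stop.
- **Placing:** I set the case down with 36 N at most. It was measured at (0.444, 0.295), yaw -0.427. My pile estimate was (0.4445, 0.298), yaw about -0.42, so it sits square to within about 3 mm.
- **Disagreements:** the back stop was met about 3 mm further in than my press estimate. The scene camera's rough mask put the case's centre 4–7 mm away from those positions, probably because it included the case's side faces.
- **Other things on the bench:** I saw no sign that anything else was touched, but I did not re-measure it.

I viewed 10 pictures.

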